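Unlock the food processor and hold its paddle at half travel

TASK

Set the food processor running on slow: press its sprung selector knob down, turn it clockwise to the stop while it is down (pointer to the long mark beside it), and let go so that it springs back up. Only then push the spring-loaded paddle half way down, until it lies level, never to the bottom, and finish while still holding it there with the fingers. Leave the canister, mug and spoon where they are.

Things in the scene. Friction and masses are not known exactly. Their poses are not given: they have to be found in the camera images.
- processor: White food processor, fixed; 220 mm deep (x), 380 wide (y), deck 70 over the counter. Origin: centre of its underside; x from its front (robot side) to its back, y to its left, z up. Bowl at left, centred (20, 110) mm, 156 wide, lid 166 high, feed tube to 221. Knob axis at (-45, -55). Paddle in a recess at front right: recess floor 30 over the counter, its left wall at y = -105, 70 high.
- knob_grip (a point): On the selector knob's axis, mid-height of its bar; moves and turns with it. Black disc 60 mm wide, 6 thick (top face 86 over the counter when up) carrying an upright bar 54 long, 14 thick, 24 high (86 to 110 over the counter; this point at 98). x axis along the bar; -x points to the end with the small white rib (the pointer); z up.
- knob_push (a joint): How far the knob is pressed, m: 0 up, 0.008 fully down. Spring about 3 N to start, 8 N fully down. It can turn between off and run only while pressed deeper than 4 mm: press 6 mm or more. Let go between the two it stays caught about 4 mm down; let go at run it springs back up to 0.
- knob_turn (a joint): Knob angle, rad, growing clockwise seen from above: 0 = off, pointer to the processor's front (-x); 1.57 = run, at the stop, pointer to its left (+y) at the long raised mark. Light friction (0.03 N m), no return spring. Starts loose at off, anywhere from 0 to 0.4. Over 1.3 with the knob up counts as run.
- paddle (a joint): Paddle angle, rad: 0 = up at rest, sloping up 0.25 rad towards the robot; 0.25 = half travel, level; 0.5 = bottom stop. Hinge at its rear edge, along the processor's y, at (5, -147.5) mm in the processor's frame, 75 over the counter. A spring returns it to 0: at paddle_press about 2 N to start, 6 N at half travel, 11 N at the bottom.
- paddle_press (a point): Place to press: on the upper face of the paddle, a flat black plate 108 mm long, 50 wide, 8 thick, that runs from its hinge towards the robot to 112 mm. Mid-width, 85 mm from the hinge, 27 mm from the front edge. Moves with the paddle: about 100 mm over the counter at rest, 79 at half travel, 58 at the bottom. Its z axis is normal to the plate, upward.
- canister: Bystander: white ceramic canister, 90 mm across, 100 mm high, loose; origin at the centre of its underside. Stands beside the right front corner of the processor.
- mug: Bystander: white mug, 76 mm across, 85 mm high, loose; origin at the centre of its underside. Stands in front of the processor's left half.
- spoon: Bystander: wooden spoon 200 mm long, loose, lying on the counter along the front of the processor's right half; origin under its middle.

How it is judged:
By the outcome, as a careful person would: the job done as asked, in the order asked, and still so for the second after the job is handed in, while the arm keeps its last pose, push and grip.
It also fails if it takes over 40 s, if anything falls off the work surface, if the arm or the gripper's body presses on something with over 40 N, if the wrist force passes 120 N, or if a joint passes its speed limit or range.

ROBOT

A 7-joint arm with a two-finger parallel gripper is mounted at the origin on the work surface. World frame = base frame: x ahead of the robot, y to its left, z up, the work surface at z = 0. Lengths are in mm, angles in rad, forces in N, time in s.
With the tool pointing down it reaches from about 425 to 925 mm from the base axis. Payload 6.8 kg.
Tool frame: the origin (TCP) lies midway between the tips of the shut fingers; the grasp point (between the pads) lies 19 mm behind it; z points along the fingers, y is the line along which they close (so a half turn about z gives the same grasp; the last joint's range is limited). The gripper opens to 85 mm and grips with 20 to 120 N. Pads are 22 mm wide; open, the fingers measure 114 mm over their backs; the gripper's body (76 mm by 85 mm) begins 54 mm behind the grasp point. The pads swing forward as they close: fully open they stand 13 mm farther back than shut.
Start: joints at [0.995, 0.477, 0.022, 1.555, -0.011, 1.109, -0.083], TCP at [304.385, -602.492, 231.308] pointing down, gripper open.
Joint ranges: [-2.96, 2.96], [-0.34, 2.1], [-1.41, 1.46], [0.24, 2.44], [-1.37, 4.51], [0.17, 1.92], [-2.96, 2.96]. Speed limits (rad/s): [2.39, 2.39, 3.14, 3.14, 3.14, 3.14, 3.14].

INTERFACE

Orientations are given as [roll, pitch, yaw] about the fixed x, y, z axes, in that order (R = Rz(yaw) Ry(pitch) Rx(roll)).
In Python, from workcell import r gives the robot as it stands.
- The arm moves only by the shell command python3 -m crank 'ROWS' [OPENING] [FORCE]. ROWS is JSON, a list of rows, each an object with "linear": the shift along the tool's x, y, z in cm, a list of three; "rot": the turn, a rotation vector about the tool's x, y, z in degrees, a list of three. A call has 1 to 20 rows; each row is the pose to reach, as a shift and turn from the pose commanded when the call began, along the tool's axes at that moment; what a row does not reach only later rows make up. A row lasts 1/10 s, in which the tool goes at most 50 mm and 8.59 degrees, less where a joint would pass 70% of its speed; a pose out of reach is approached as far as the arm can. A call with a gripper value outside its range is refused whole. OPENING is the finger opening in cm, from 0 to 8.54, set as the call begins (- or left out, the last holds). The fingers move at their own pace and stop on an object; FORCE is the grip in N (left out, the last holds). Time passes only in rows, so rows that repeat a pose let the fingers close. It gives the time, the measured TCP pose, the force, the opening and the grip force at its end, in the units of the state.
- r.observe(): the state, without advancing time (a new reading comes with each control period).
- r.snapshot(name): name is "scene" or "top"; returns the picture (384x512x3 uint8, blue, green, red); there is no depth.
- r.camera_params(name): a dict with "fx", "fy", "cx", "cy" (pixels), "eye" and "rotation" of the camera in the world. Camera axes: x right, y down, z forward; pixel columns grow to the right and rows downward; lengths in mm; the calibration is good to about 2 mm. A picture is of the moment at which its call begins. camera_params takes no time and is no camera call.
- r.finish_job(): hands the job in; it is judged then, once.
The state is a dict: "time_s": time; "qpos": joint angles; "joint_velocities": joint speeds; "joint_torque": joint torques, N m; "tcp_pos": TCP position; "eef_rot": TCP orientation; "ft_force": force on the tool from outside, world axes, zero at the start; "wrist_torque": the same for the moment, N m; "width": opening from 0.0 (shut) to 1.0 (fully open); "grip_force": force on a finger pad.
Only numpy, scipy, OpenCV 4.12 (cv2) and the standard library are available. Lean on these libraries where they do the work, as an engineer would, in place of code of your own. Each camera call takes 0.05 s, during which the arm holds its last target. There are 200 camera calls.

## Working session

There is one attempt and no reset: what is moved stays moved. The work goes in short steps, Python scripts to look and compute and a shell command to move; the robot and the scene stay as the last step left them, time stands still between calls to the robot, and variables do not carry over. Pictures are saved under pics/ and viewed, at most 10 in all, crops included, and the job is handed in when it is done.

```bash
mkdir -p pics; ls; python3 - <<'E'
from workcell import r
import cv2
for n in("scene","top"):
    cv2.imwrite(f"pics/{n}0.png",r.snapshot(n)); print(n,r.camera_params(n))
print(r.observe())
E
```

```text
pics
scene {'fx': 426.26334720064983, 'fy': 426.26334720064983, 'cx': 252.4471809026181, 'cy': 185.20466382373814, 'eye': array([930.17708943, 448.50773327, 950.39717106]), 'rotation': array([-2.55356281e+00,  2.31520688e-03,  2.42353191e+00])}
top {'fx': 385.1115377055825, 'fy': 385.1115377055825, 'cx': 252.5279051218949, 'cy': 185.81302597909897, 'eye': array([470.34795985,  -6.42974392, 913.26658131]), 'rotation': array([-3.07766577, -0.00576035, -1.55741542])}
{'time_s': 0.1, 'qpos': array([ 0.99488195,  0.4776996 ,  0.02233177,  1.55634116, -0.01150293,
        1.10930444, -0.08310784]), 'joint_velocities': array([ 0.00028994, -0.00123046,  0.00045838, -0.00247839, -0.00067241,
       -0.0009917 , -0.00081265]), 'joint_torque': array([ 4.14410722e-03, -5.97765183e+01,  1.61367182e+00, -2.81955582e+01,
        1.28815646e-02,  5.08469384e-03, -9.85624638e-06]), 'tcp_pos': array([ 304.14052933, -602.00363997,  230.43950954]), 'eef_rot': array([-3.13997175e+00,  1.09794563e-04,  4.67835141e-01]), 'ft_force': array([0.10637715, 0.32788743, 0.05696563]), 'wrist_torque': array([-0.01968671,  0.02126281, -0.00208598]), 'grip_force': 0.0, 'width': 1.0000361401405735}
```

View pics/scene0.png

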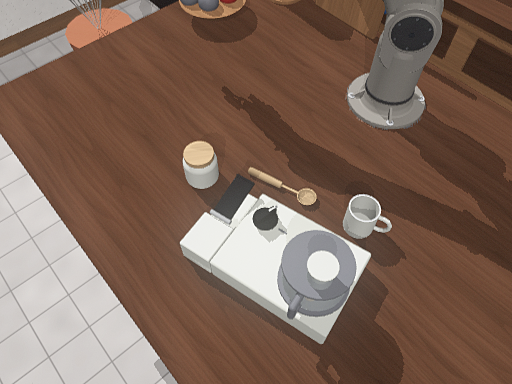

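View pics/top0.png

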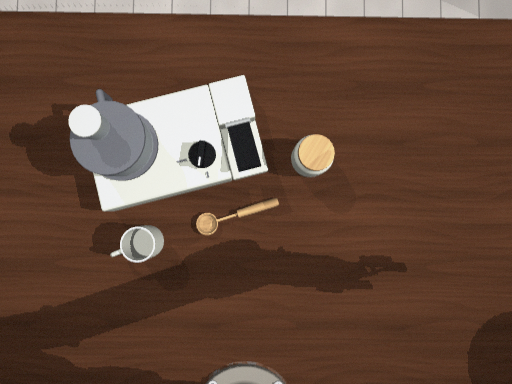

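The processor lies at about (180,140) in the top picture. Its knob is near (202,155), the paddle near (244,147), the canister (315,155), the spoon (237,215) and the mug (142,243). I'll zoom in for accurate corner positions.

```bash
python3 - <<'E'
import cv2
a=cv2.imread("pics/top0.png")[70:220,80:280]; cv2.imwrite("pics/topz.png",cv2.resize(a,None,fx=4,fy=4,interpolation=cv2.INTER_CUBIC))
a=cv2.imread("pics/scene0.png")[160:345,175:375]; cv2.imwrite("pics/scenez.png",cv2.resize(a,None,fx=3,fy=3,interpolation=cv2.INTER_CUBIC))
E
```

```text
(no output)
```

View pics/topz.png

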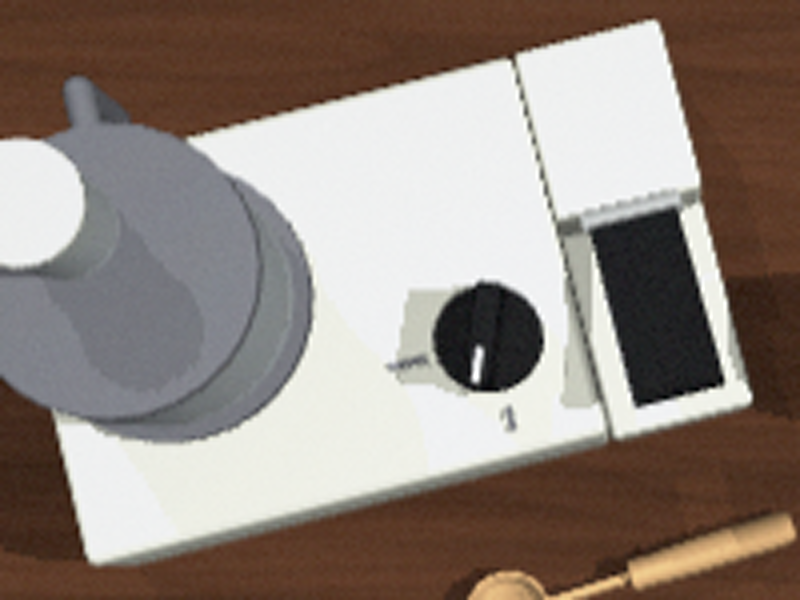

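View pics/scenez.png

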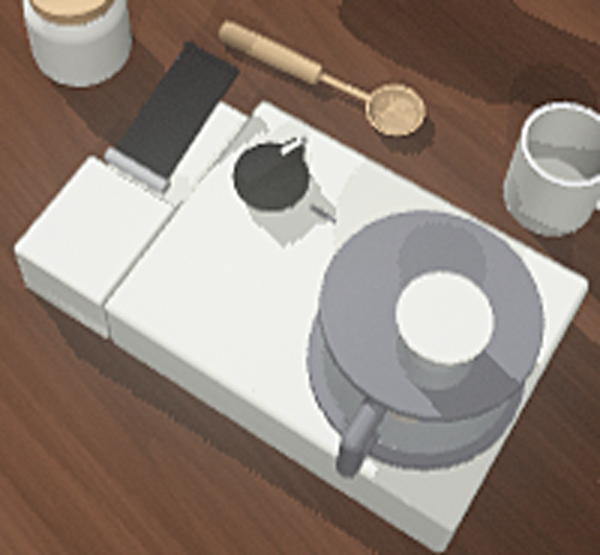

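The zooms show the deck corners clearly, plus the knob disc centre and the paddle front corners (their crop positions go into the fit below). The pointer rib is near the front, at the 0.1-0.2 rad end. Next I fit x, y and yaw.

```bash
cat > h.py <<'E'
import numpy as np,cv2
from scipy.spatial.transform import Rotation as R
from scipy.optimize import least_squares
from workcell import r
def proj(n,P):
    c=r.camera_params(n); M=R.from_rotvec(c["rotation"]).as_matrix()
    q=(np.atleast_2d(P)-c["eye"])@M
    return np.c_[c["fx"]*q[:,0]/q[:,2]+c["cx"],c["fy"]*q[:,1]/q[:,2]+c["cy"]]
def ray(n,uv,z):
    c=r.camera_params(n); M=R.from_rotvec(c["rotation"]).as_matrix()
    d=M@np.array([(uv[0]-c["cx"])/c["fx"],(uv[1]-c["cy"])/c["fy"],1]); return c["eye"]+d*(z-c["eye"][2])/d[2]
E
python3 - <<'E'
from h import *
T={(-110,190,70):(90,556),(110,-190,70):(660,20),(-110,-105,70):(607,434),(110,-105,70):(514,58),(-45,-55,86):(489,337),(-102.5,-122.5,106.6):(636,407),(-102.5,-172.5,106.6):(724,384)}
S={(110,-105,70):(108,310),(110,-190,70):(17,248),(-110,190,70):(587,282),(-110,-105,70):(263,102),(-45,-55,86):(271,176),(-102.5,-122.5,106.6):(239,68),(-102.5,-172.5,106.6):(192,43)}
t=np.array([np.array(v)/4+[80,70]-.4 for v in T.values()]);s=np.array([np.array(v)/3+[175,160]-.35 for v in S.values()])
PT=np.array(list(T),float);PS=np.array(list(S),float)
def W(p,P): return P@R.from_euler('z',p[2]).as_matrix().T+[p[0],p[1],0]
def f(p,w): 
    o=[]
    if 't' in w:o.append(proj("top",W(p,PT))-t)
    if 's' in w:o.append(proj("scene",W(p,PS))-s)
    return np.concatenate(o).ravel()
for w in('t','s','ts'):
    q=least_squares(f,[600,180,.2],args=(w,),loss='soft_l1'); print(w,q.x,np.round(f(q.x,w).reshape(-1,2),1).tolist())
p=q.x
for n,P in dict(knob=(-45,-55,98),press=(5-85*np.cos(.25)+1,-147.5,100),press_lvl=(5-85,-147.5,79)).items(): print(n,W(p,np.array([P],float)))
# pointer: rib crop top (483,345)-(475,382); bar end opposite (487,283)
a=ray("top",np.array((478,364))/4+[80,70]-.4,110);k=W(p,np.array([[-45,-55,110.]]))[0]
b=ray("top",np.array((488,290))/4+[80,70]-.4,110)
for v in(a-k,a-b): print("turn",v, np.pi-(np.arctan2(v[1],v[0])%(2*np.pi)-p[2]))
for n,uv,z in(("can",(317,152),100),("spoonbowl",(207,224),5),("spoonend",(277,202),8)): print(n,ray("top",uv,z))
E
```

```text
t [605.0355605  176.44057696  39.32257146] [[-488.6, -286.8], [-251.3, -227.3], [-282.4, -195.0], [-279.4, -265.1], [-296.0, -226.9], [-269.5, -191.4], [-257.6, -179.0]]
s [ 179.50461806 -245.08196618 -234.04620672] [[438.7, 40.8], [437.7, 44.9], [452.1, 29.1], [386.2, 29.4], [398.8, 40.2], [372.4, 45.3], [369.3, 46.6]]Traceback (most recent call last):
  File "<stdin>", line 13, in <module>
    return func(*args, **kwargs)
    result = trf(vector_fun.fun, vector_fun.jac, x0, f0, J0, lb, ub, ftol, xtol,
                 gtol, max_nfev, x_scale, loss_function, tr_solver,
                 tr_options.copy(), verbose, callback=callback_wrapped)
    return trf_no_bounds(
        fun, jac, x0, f0, J0, ftol, xtol, gtol, max_nfev, x_scale,
        loss_function, tr_solver, tr_options, verbose, callback=callback)
    J = jac(x)
    self._update_jac()
    ~~~~~~~~~~~~~~~~^^
    self.J = self.jac_wrapped(xp_copy(self.x), f0=self.f)
             ~~~~~~~~~~~~~~~~^^^^^^^^^^^^^^^^^^^^^^^^^^^^
    J, dct = approx_derivative(
             ~~~~~~~~~~~~~~~~~^
        self.fun,
        ^^^^^^^^^
    ...
[... 249 characters left out ...]
ided, method,
                             ^^^^^^^^^^^^^^^^^^^^^^
                             mf)
                             ^^^
    df = [f_eval - f0 for f_eval in f_evals]
                                    ^^^^^^^
    f = np.atleast_1d(self.fun(x, *self.args, **self.kwargs))
                      ~~~~~~~~^^^^^^^^^^^^^^^^^^^^^^^^^^^^^^
    return np.atleast_1d(self.fun(x))
                         ~~~~~~~~^^^
    return self.f(x, *self.args, **self.kwargs)
           ~~~~~~^^^^^^^^^^^^^^^^^^^^^^^^^^^^^^
  File "<stdin>", line 9, in f
  File "h.py", line 6, in proj
    c=r.camera_params(n); M=R.from_rotvec(c["rotation"]).as_matrix()
ValueError: time passes only in moves, steps and waits
```

```bash
cat > h.py <<'E'
import numpy as np,cv2
from scipy.spatial.transform import Rotation as R
from scipy.optimize import least_squares
from workcell import r
C={n:r.camera_params(n) for n in("top","scene")}
def proj(n,P):
    c=C[n]; M=R.from_euler('xyz',c["rotation"]).as_matrix()
    q=(np.atleast_2d(P)-c["eye"])@M
    return np.c_[c["fx"]*q[:,0]/q[:,2]+c["cx"],c["fy"]*q[:,1]/q[:,2]+c["cy"]]
def ray(n,uv,z):
    c=C[n]; M=R.from_euler('xyz',c["rotation"]).as_matrix()
    d=M@np.array([(uv[0]-c["cx"])/c["fx"],(uv[1]-c["cy"])/c["fy"],1]); return c["eye"]+d*(z-c["eye"][2])/d[2]
def W(p,P): return P@R.from_euler('z',p[2]).as_matrix().T+[p[0],p[1],0]
E
cat > fit.py <<'E'
from h import *
T={(-110,190,70):(90,556),(110,-190,70):(660,20),(-110,-105,70):(607,434),(110,-105,70):(514,58),(-45,-55,86):(489,337),(-102.5,-122.5,106.6):(636,407),(-102.5,-172.5,106.6):(724,384)}
S={(110,-105,70):(108,310),(110,-190,70):(17,248),(-110,190,70):(587,282),(-110,-105,70):(263,102),(-45,-55,86):(271,176),(-102.5,-122.5,106.6):(239,68),(-102.5,-172.5,106.6):(192,43)}
t=np.array([np.array(v)/4+[80,70]-.4 for v in T.values()]);s=np.array([np.array(v)/3+[175,160]-.35 for v in S.values()])
PT=np.array(list(T),float);PS=np.array(list(S),float)
def f(p,w): 
    o=[]
    if 't' in w:o.append(proj("top",W(p,PT))-t)
    if 's' in w:o.append(proj("scene",W(p,PS))-s)
    return np.concatenate(o).ravel()
for w in('t','s','ts'):
    q=least_squares(f,[600,180,.2],args=(w,),loss='soft_l1',x_scale=[10,10,.1]); print(w,q.x,np.round(f(q.x,w).reshape(-1,2),1).tolist())
p=q.x
for n,P in dict(knob=(-45,-55,98),press=(5-85*np.cos(.25)+1,-147.5,100),press_lvl=(5-85,-147.5,79)).items(): print(n,W(p,np.array([P],float)))
a=ray("top",np.array((478,364))/4+[80,70]-.4,110);k=W(p,np.array([[-45,-55,110.]]))[0]
b=ray("top",np.array((488,290))/4+[80,70]-.4,110)
for v in(a-k,a-b): print("turn",v, np.pi-((np.arctan2(v[1],v[0])-p[2])%(2*np.pi)))
for n,uv,z in(("can",(317,152),100),("spoonbowl",(207,224),5),("spoonend",(277,202),8)): print(n,ray("top",uv,z))
E
python3 fit.py
```

```text
t [6.20348167e+02 1.64910900e+02 2.55456524e-01] [[-2.0, 1.9], [0.7, -0.7], [0.3, 0.1], [0.2, -1.3], [-0.1, 0.2], [-0.6, -0.0], [0.5, 0.1]]
s [6.19244284e+02 1.68223858e+02 2.68325919e-01] [[-1.7, -0.7], [-1.4, 0.8], [3.0, -0.1], [0.3, -1.1], [0.7, 0.2], [0.7, 0.7], [-0.9, -0.3]]
ts [6.19960039e+02 1.65914082e+02 2.59974245e-01] [[-2.1, 2.4], [-0.0, -0.8], [0.0, 0.0], [-0.5, -1.3], [-0.5, 0.2], [-0.9, -0.1], [0.2, -0.1], [-2.7, -1.7], [-2.1, -0.4], [2.1, 0.1], [-0.1, -1.6], [0.1, -0.3], [0.4, 0.2], [-1.1, -1.0]]
knob [[590.61025325 101.19476385  98.        ]]
press [[584.08406673   3.74244116 100.        ]]
press_lvl [[580.56402108   2.80613026  79.        ]]
turn [-17.34370546   1.18692131   0.        ] 0.3283029862337279
turn [-39.22969939   4.38398011   0.        ] 0.37126406053298666
can [ 596.52370345 -146.77674878  100.        ]
spoonbowl [437.29321329  94.75257431   5.        ]
spoonend [491.03943398 -68.88478234   8.        ]
```

Both cameras agree to a few mm: the knob axis is at about (590.5, 101) and the knob angle is about 0.36 rad. I'll grip at yaw of about 3.04, which leaves room on joint 7 for the clockwise turn.

```bash
cat > go.py <<'E'
import sys
from h import *
x,y,z,yaw=map(float,sys.argv[1:5]); o=r.observe()
M=R.from_euler('xyz',o["eef_rot"]); G=R.from_euler('xyz',[np.pi,0,yaw])
print("lin cm",np.round(M.inv().apply(np.array([x,y,z])-o["tcp_pos"])/10,2),"rot",np.round((M.inv()*G).as_rotvec(degrees=True),1))
print(o["time_s"],o["tcp_pos"],o["eef_rot"],"F",o["ft_force"],o["wrist_torque"],"q",np.round(o["qpos"],2))
E
python3 go.py 590.5 101 300 3.04
```

```text
lin cm [ 57.26 -49.84  -6.88] rot [-0.000e+00 -1.000e-01 -1.474e+02]
0.1 [ 304.14052933 -602.00363997  230.43950954] [-3.13997175e+00  1.09794563e-04  4.67835141e-01] F [0.10637715 0.32788743 0.05696563] [-0.01968671  0.02126281 -0.00208598] q [ 0.99  0.48  0.02  1.56 -0.01  1.11 -0.08]
```

```bash
python3 -m crank '[{"linear":[57.2,-49.8,-6.9],"rot":[0,0,-147]},{"linear":[57.2,-49.8,-6.9],"rot":[0,0,-147]},{"linear":[57.2,-49.8,-6.9],"rot":[0,0,-147]},{"linear":[57.2,-49.8,-6.9],"rot":[0,0,-147]},{"linear":[57.2,-49.8,-6.9],"rot":[0,0,-147]},{"linear":[57.2,-49.8,-6.9],"rot":[0,0,-147]},{"linear":[57.2,-49.8,-6.9],"rot":[0,0,-147]},{"linear":[57.2,-49.8,-6.9],"rot":[0,0,-147]},{"linear":[57.2,-49.8,-6.9],"rot":[0,0,-147]},{"linear":[57.2,-49.8,-6.9],"rot":[0,0,-147]},{"linear":[57.2,-49.8,-6.9],"rot":[0,0,-147]},{"linear":[57.2,-49.8,-6.9],"rot":[0,0,-147]},{"linear":[57.2,-49.8,-6.9],"rot":[0,0,-147]},{"linear":[57.2,-49.8,-6.9],"rot":[0,0,-147]},{"linear":[57.2,-49.8,-6.9],"rot":[0,0,-147]},{"linear":[57.2,-49.8,-6.9],"rot":[0,0,-147]},{"linear":[57.2,-49.8,-6.9],"rot":[0,0,-147]},{"linear":[57.2,-49.8,-6.9],"rot":[0,0,-147]},{"linear":[57.2,-49.8,-6.9],"rot":[0,0,-147]},{"linear":[57.2,-49.8,-6.9],"rot":[0,0,-147]}]' 5 25; python3 go.py 590.5 101 130 3.04
```

```text
time_s: 2.1
tcp_pos: [590.3, 99.1, 300.1]
eef_rot: [-3.141, -0.0, 3.029]
ft_force: [-0.1, -0.6, -0.1]
width: 0.581
grip_force: 0.0
lin cm [-1.000e-02  2.000e-01  1.701e+01] rot [-0.  -0.  -0.6]
2.1 [590.27018097  99.06123725 300.10482856] [-3.14104389e+00 -2.63784073e-04  3.02931467e+00] F [-0.11985238 -0.63099802 -0.11470519] [-0.00069015 -0.02643213  0.00641537] q [ 0.3   0.39 -0.75  1.62  0.28  1.24  0.95]
```

```bash
python3 -m crank '[{"linear":[0,0.1,4],"rot":[0,0,-0.5]},{"linear":[0,0.1,8],"rot":[0,0,-0.5]},{"linear":[0,0.1,12],"rot":[0,0,-0.5]},{"linear":[0,0.1,15],"rot":[0,0,-0.5]},{"linear":[0,0.1,16.5],"rot":[0,0,-0.5]},{"linear":[0,0.1,16.5],"rot":[0,0,-0.5]}]'; python3 go.py 590.5 101 91 3.04; python3 - <<'E'
from h import *
a=r.snapshot("scene")[170:270,190:340]; b=r.snapshot("top")[90:190,150:300]
cv2.imwrite("pics/k1.png",cv2.resize(np.vstack([a,b]),None,fx=3,fy=3,interpolation=cv2.INTER_CUBIC))
E
```

```text
time_s: 2.7
tcp_pos: [589.4, 100.1, 133.6]
eef_rot: [-3.14, -0.003, 3.041]
ft_force: [0.8, -0.1, 0.2]
width: 0.584
grip_force: 0.0
lin cm [-0.12  0.11  4.26] rot [-0.1 -0.2  0. ]
2.7 [589.35904527 100.08321019 133.6157833 ] [-3.14034731 -0.00328333  3.04060069] F [ 0.77121361 -0.13106869  0.15682197] [0.0057138  0.02141855 0.00270205] q [ 0.24  0.55 -0.68  1.8   0.42  0.95  0.84]
```

View pics/k1.png

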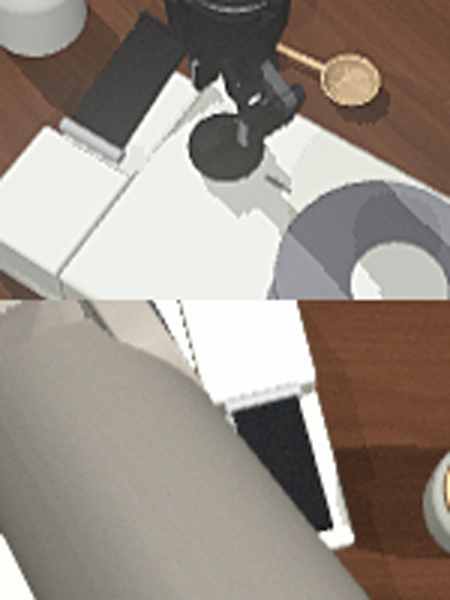

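The scene camera shows the open fingers straddling the knob bar at about (240,105) in the crop. The top view is blocked by the arm. Next I descend and grip.

```bash
python3 -m crank '[{"linear":[-0.1,0.1,2],"rot":[0,0,0]},{"linear":[-0.1,0.1,3.2],"rot":[0,0,0]},{"linear":[-0.1,0.1,3.8],"rot":[0,0,0]},{"linear":[-0.1,0.1,3.8],"rot":[0,0,0]}]'; python3 go.py 590.5 101 91 3.04
```

```text
time_s: 3.2
tcp_pos: [591.4, 101.7, 97.2]
eef_rot: [-3.141, -0.001, 3.042]
ft_force: [0.5, -0.3, -0.3]
width: 0.583
grip_force: 0.0
lin cm [ 0.09 -0.08  0.62] rot [-0.  -0.   0.1]
3.2 [591.43515711 101.6745326   97.19650592] [-3.14132803e+00 -5.29113295e-04  3.04190609e+00] F [ 0.47906036 -0.28638576 -0.32486075] [-0.02130745  0.04301887  0.01653898] q [ 0.21  0.6  -0.66  1.82  0.46  0.88  0.81]
```

```bash
python3 -m crank '[{"linear":[0,0,0]},{"linear":[0,0,0]},{"linear":[0,0,0]},{"linear":[0,0,0]},{"linear":[0,0,0]},{"linear":[0,0,0]}]' 0.5 30;  python3 go.py 590.5 101 84 3.04
```

```text
lin cm [ 0.09 -0.08  1.32] rot [-0.  -0.   0.1]
3.2 [591.43515711 101.6745326   97.19650592] [-3.14132803e+00 -5.29113295e-04  3.04190609e+00] F [ 0.47906036 -0.28638576 -0.32486075] [-0.02130745  0.04301887  0.01653898] q [ 0.21  0.6  -0.66  1.82  0.46  0.88  0.81]$[0]: bad value
```

```bash
python3 -m crank '[{"linear":[0,0,0.5],"rot":[0,0,0]},{"linear":[0,0,0.5],"rot":[0,0,0]},{"linear":[0,0,0.5],"rot":[0,0,0]},{"linear":[0,0,0.5],"rot":[0,0,0]},{"linear":[0,0,0.5],"rot":[0,0,0]},{"linear":[0,0,0.5],"rot":[0,0,0]}]' 0.5 30;  python3 go.py 590.5 101 84 3.04
```

```text
time_s: 3.8
tcp_pos: [591.6, 100.7, 92.4]
eef_rot: [-3.14, -0.0, 3.041]
ft_force: [-1.9, -4.8, 3.6]
width: 0.153
grip_force: 33.5
lin cm [0.11 0.02 0.84] rot [-0.1 -0.   0.1]
3.8 [591.61991166 100.70161164  92.42512536] [-3.14012463e+00 -6.52517486e-06  3.04131275e+00] F [-1.90811443 -4.79664873  3.60995148] [-1.00497207  0.30116196  0.05610993] q [ 0.21  0.6  -0.65  1.82  0.47  0.88  0.81]
```

```bash
python3 -m crank '[{"linear":[0,0,0.3],"rot":[0,0,0]},{"linear":[0,0,0.6],"rot":[0,0,0]},{"linear":[0,0,0.8],"rot":[0,0,0]},{"linear":[0,0,0.8],"rot":[0,0,0]}]';  python3 go.py 590.5 101 84 3.04
```

```text
time_s: 4.2
tcp_pos: [591.6, 100.7, 84.8]
eef_rot: [-3.14, -0.0, 3.041]
ft_force: [-3.2, -5.5, 8.2]
width: 0.154
grip_force: 34.2
lin cm [0.12 0.02 0.08] rot [-0.1 -0.   0.1]
4.2 [591.63534138 100.70401325  84.77006432] [-3.13978471e+00 -4.67130604e-05  3.04123601e+00] F [-3.23690271 -5.52305786  8.16624451] [-1.12022313  0.65688648  0.03574834] q [ 0.2   0.61 -0.65  1.82  0.48  0.86  0.8 ]
```

```bash
python3 -m crank '[{"linear":[0,0,0.05],"rot":[0,0,6]},{"linear":[0,0,0.05],"rot":[0,0,12]},{"linear":[0,0,0.05],"rot":[0,0,18]},{"linear":[0,0,0.05],"rot":[0,0,24]},{"linear":[0,0,0.05],"rot":[0,0,30]},{"linear":[0,0,0.05],"rot":[0,0,36]},{"linear":[0,0,0.05],"rot":[0,0,42]},{"linear":[0,0,0.05],"rot":[0,0,48]},{"linear":[0,0,0.05],"rot":[0,0,54]},{"linear":[0,0,0.05],"rot":[0,0,60]},{"linear":[0,0,0.05],"rot":[0,0,64]},{"linear":[0,0,0.05],"rot":[0,0,66]},{"linear":[0,0,0.05],"rot":[0,0,66]}]';  python3 go.py 590.5 101 84 1.83
```

```text
time_s: 5.5
tcp_pos: [590.8, 99.3, 84.6]
eef_rot: [-3.139, 0.003, 1.888]
ft_force: [-6.2, -8.8, 12.4]
width: 0.156
grip_force: 34.8
lin cm [0.17 0.02 0.06] rot [-0.2  0.2  3.3]
5.5 [590.8262596   99.34336355  84.5956279 ] [-3.13879497e+00  3.09506485e-03  1.88784966e+00] F [-6.18863507 -8.82237941 12.37511359] [-1.85185631  1.36979337 -0.02140913] q [ 0.01  0.56 -0.37  1.84  0.27  0.8  -0.19]
```

```bash
python3 -m crank '[{"linear":[0,0,0],"rot":[0,0,2]},{"linear":[0,0,0],"rot":[0,0,4]},{"linear":[0,0,0],"rot":[0,0,5.5]},{"linear":[0,0,0],"rot":[0,0,5.5]}]';  python3 go.py 590.5 101 84 1.83
```

```text
time_s: 5.9
tcp_pos: [590.7, 99.3, 84.6]
eef_rot: [-3.139, 0.004, 1.794]
ft_force: [-6.7, -8.9, 13.5]
width: 0.154
grip_force: 36.5
lin cm [0.17 0.02 0.06] rot [-0.2  0.2 -2.1]
5.9 [590.72828437  99.26428178  84.56714251] [-3.13894155  0.00378284  1.79408849] F [-6.692846   -8.91586772 13.46723678] [-2.02234448  1.39425588  0.70142609] q [-0.01  0.55 -0.35  1.84  0.26  0.8  -0.27]
```

```bash
python3 -m crank '[{"linear":[0,0,-0.3],"rot":[0,0,-0.5]},{"linear":[0,0,-0.5],"rot":[0,0,-1]},{"linear":[0,0,-0.5],"rot":[0,0,-1]}]';  python3 go.py 590.5 101 84 1.83
python3 -m crank '[{"linear":[0,0,0],"rot":[0,0,0]},{"linear":[0,0,0],"rot":[0,0,0]},{"linear":[0,0,0],"rot":[0,0,0]},{"linear":[0,0,0],"rot":[0,0,0]},{"linear":[0,0,-3],"rot":[0,0,0]},{"linear":[0,0,-7],"rot":[0,0,0]},{"linear":[0,0,-12],"rot":[0,0,0]},{"linear":[0,0,-16],"rot":[0,0,0]},{"linear":[0,0,-16],"rot":[0,0,0]}]' 5;  python3 go.py 580.6 2.8 180 1.83; python3 - <<'E'
from h import *
a=r.snapshot("scene")[170:270,190:340]; b=r.snapshot("top")[90:190,150:300]
cv2.imwrite("pics/k2.png",cv2.resize(np.vstack([a,b]),None,fx=3,fy=3,interpolation=cv2.INTER_CUBIC))
E
```

```text
time_s: 6.2
tcp_pos: [590.7, 99.3, 88.9]
eef_rot: [-3.139, 0.003, 1.812]
ft_force: [-4.8, -8.2, 4.9]
width: 0.153
grip_force: 34.1
lin cm [0.17 0.02 0.49] rot [-0.2  0.2 -1. ]
6.2 [590.6913833   99.26844509  88.87401522] [-3.13881011e+00  3.12842253e-03  1.81178380e+00] F [-4.76910181 -8.19547013  4.88071197] [-1.7897158   0.75698596  0.43215599] q [-0.    0.55 -0.36  1.84  0.26  0.81 -0.25]
time_s: 7.1
tcp_pos: [595.0, 103.5, 255.5]
eef_rot: [3.13, -0.0, 1.812]
ft_force: [0.4, 0.8, 0.5]
width: 0.586
grip_force: 0.0
lin cm [-9.44 -3.89  7.51] rot [ 0.7  0.  -1. ]
7.1 [595.01391915 103.51077289 255.54136814] [ 3.1298791e+00 -3.4161188e-05  1.8119833e+00] F [0.41035535 0.81816263 0.53106235] [-0.01891404  0.02417321 -0.05541938] q [ 0.04  0.36 -0.4   1.69  0.16  1.11 -0.17]
```

View pics/k2.png

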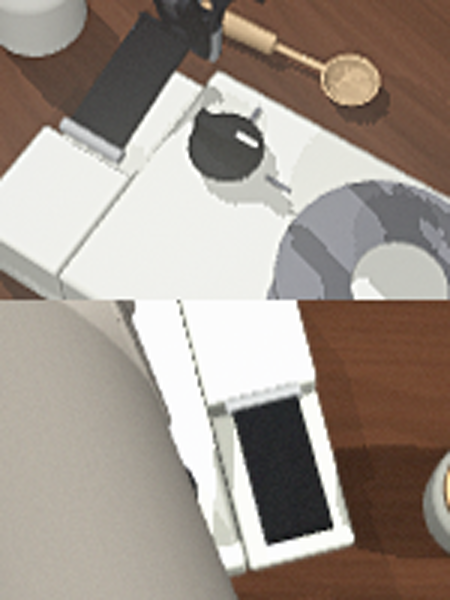

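The rib is now at crop (245,138) and points toward the long mark at (278,183). I'll check that against projected knob angles.

```bash
python3 - <<'E'
from h import *
p=[619.96,165.9,.26]
for th in(1.2,1.57):
  for dz in(0,-4):
    P=[[-45-s*np.cos(th),-55+s*np.sin(th),z+dz] for s,z in((18,110),(27,110),(-27,110),(0,86))]
    print(th,dz,np.round((proj("scene",W(p,np.array(P)))-[190,170])*3).tolist())
E
python3 go.py 580.6 2.8 180 0.26
```

```text
1.2 0 [[249.0, 133.0], [261.0, 135.0], [191.0, 122.0], [225.0, 144.0]]
1.2 -4 [[249.0, 135.0], [261.0, 138.0], [191.0, 124.0], [225.0, 146.0]]
1.57 0 [[246.0, 140.0], [256.0, 146.0], [196.0, 111.0], [225.0, 144.0]]
1.57 -4 [[246.0, 143.0], [256.0, 148.0], [196.0, 114.0], [225.0, 146.0]]
lin cm [-9.38 -3.5   6.96] rot [ 0.1 -0.1 88.9]
7.2 [592.04621161 102.2102406  249.72664305] [3.13920460e+00 7.00469945e-05 1.81190109e+00] F [-0.11592119  0.53728623 -1.21699062] [-0.08484831  0.05408401 -0.01034043] q [ 0.04  0.37 -0.4   1.7   0.16  1.1  -0.17]
```

```bash
python3 - <<'E'
from h import *
a=r.snapshot("scene")[195:235,240:300]
cv2.imwrite("pics/k3.png",cv2.resize(a,None,fx=12,fy=12,interpolation=cv2.INTER_CUBIC))
E
```

```text
(no output)
```

View pics/k3.png

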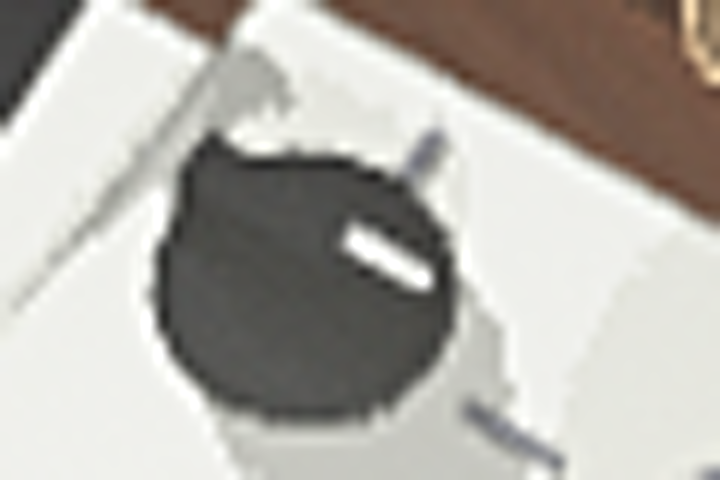

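The rib slopes at 30°, matching turn = 1.57 (31° predicted, against 11° for 1.2), and it sits at the "up" height. So the knob is at run and has sprung back up. Now the paddle, with the fingers shut.

```bash
python3 -m crank '[{"linear":[-4,-1.5,0],"rot":[0,0,0]},{"linear":[-8,-3,0],"rot":[0,0,0]},{"linear":[-9.4,-3.5,2],"rot":[0,0,0]},{"linear":[-9.4,-3.5,6],"rot":[0,0,0]},{"linear":[-9.4,-3.5,10],"rot":[0,0,0]},{"linear":[-9.4,-3.5,12],"rot":[0,0,0]},{"linear":[-9.4,-3.5,12],"rot":[0,0,0]},{"linear":[-9.4,-3.5,12],"rot":[0,0,0]}]' 0 30;  python3 go.py 581 2.8 104 1.812
```

```text
time_s: 8.05
tcp_pos: [579.4, 2.3, 128.0]
eef_rot: [-3.139, -0.001, 1.812]
ft_force: [-0.2, 0.8, 0.5]
width: 0.001
grip_force: 0.0
lin cm [0.   0.17 2.4 ] rot [-0.1 -0.  -0. ]
8.05 [579.40006037   2.34026442 127.96622266] [-3.13943632e+00 -7.51471049e-04  1.81193934e+00] F [-0.19454727  0.79182273  0.46887561] [-0.01710612 -0.01438486  0.01038447] q [ 0.16  0.46 -0.35  1.86  0.2   0.85 -0.05]
```

```bash
python3 -m crank '[{"linear":[0,0.1,1.5],"rot":[0,0,0]},{"linear":[0,0.1,2.5],"rot":[0,0,0]},{"linear":[0,0.1,3.2],"rot":[0,0,0]},{"linear":[0,0.1,3.8],"rot":[0,0,0]},{"linear":[0,0.1,4.2],"rot":[0,0,0]},{"linear":[0,0.1,4.4],"rot":[0,0,0]},{"linear":[0,0.1,4.4],"rot":[0,0,0]},{"linear":[0,0.1,4.4],"rot":[0,0,0]}]';  python3 go.py 581 2.8 79 1.812
```

```text
time_s: 8.85
tcp_pos: [581.0, 2.4, 85.1]
eef_rot: [3.141, 0.0, 1.812]
ft_force: [-3.1, -0.9, 4.2]
width: 0.003
grip_force: 2.3
lin cm [0.04 0.01 0.61] rot [ 0.  0. -0.]
8.85 [581.01863168   2.37361846  85.06385189] [3.14148514e+00 1.47032041e-04 1.81158062e+00] F [-3.13770498 -0.86145492  4.18307551] [-0.20749835  0.8409192   0.00651941] q [ 0.14  0.52 -0.33  1.89  0.23  0.77 -0.07]
```

Force of 4.2 N at 85 mm fits the spring, so I'll go down 6 mm more.

```bash
python3 -m crank '[{"linear":[0,0,0.3],"rot":[0,0,0]},{"linear":[0,0,0.5],"rot":[0,0,0]},{"linear":[0,0,0.6],"rot":[0,0,0]},{"linear":[0,0,0.6],"rot":[0,0,0]},{"linear":[0,0,0.6],"rot":[0,0,0]},{"linear":[0,0,0.6],"rot":[0,0,0]},{"linear":[0,0,0.6],"rot":[0,0,0]}]';  python3 go.py 581 2.8 79 1.812; python3 - <<'E'
from h import *
a=r.snapshot("scene")[140:260,170:350]
cv2.imwrite("pics/p1.png",cv2.resize(a,None,fx=4,fy=4,interpolation=cv2.INTER_CUBIC))
p=[619.96,165.9,.26]
for z,x in((106.6,-102.5),(79,-107),(83,-107)): print(np.round((proj("scene",W(p,np.array([[x,-122.5,z],[x,-172.5,z]])))-[170,140])*4))
E
```

```text
time_s: 9.55
tcp_pos: [581.1, 2.3, 79.3]
eef_rot: [3.141, 0.0, 1.812]
ft_force: [-3.1, -1.2, 6.5]
width: 0.0
grip_force: 3.1
lin cm [ 0.05 -0.    0.03] rot [ 0.  0. -0.]
9.55 [581.14205878   2.33936053  79.30629793] [3.14117248e+00 2.91161984e-04 1.81155588e+00] F [-3.07476994 -1.17726092  6.50001714] [-0.19861673  0.76493857  0.03098463] q [ 0.14  0.53 -0.33  1.89  0.24  0.76 -0.08]
[[339. 170.]
 [270. 132.]]
[[343. 190.]
 [276. 153.]]
[[343. 187.]
 [276. 149.]]
```

View pics/p1.png

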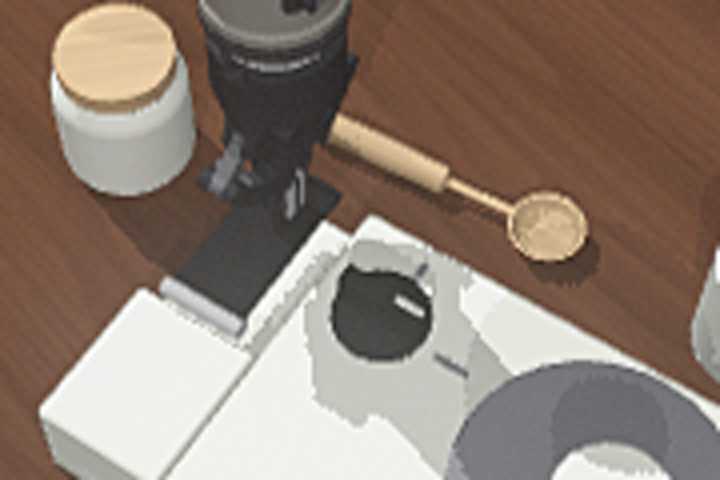

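The paddle's front-left corner is at (341,193), matching the level prediction of (343,190). The fingers hold it at z = 79.3 mm with 6.5 N. The knob still points at the long mark, and the canister and spoon haven't moved.

```bash
python3 -c "
from workcell import r
print(r.finish_job())"
```

```text
the job is handed in; nothing more can be done
None
```

The job is handed in: the knob was pressed, turned to the run stop and sprang back up, then the fingers pushed the paddle level (tips at 79.3 mm, 6.5 N) and are still holding it, with canister and spoon unmoved in the last picture and the mug never approached.

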